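# Peel the top drip tray off its stuck stack and present it

## Robot

A 7-joint arm with a two-finger parallel gripper is mounted at the origin on the work surface. World frame = base frame: x ahead of the robot, y to its left, z up, the work surface at z = 0. Lengths are in m, angles in degrees, forces in N, time in s.
With the tool pointing down it reaches from about 0.425 to 0.875 m from the base axis. Payload 4.7 kg.
Tool frame: the origin (TCP) lies midway between the tips of the shut fingers; the grasp point (between the pads) lies 19 mm behind it; z points along the fingers, y is the direction in which the jaws open and shut (so a half turn about z gives the same grasp; the last joint's range is limited). The gripper opens to 87 mm and grips with 3 to 60 N. Pads are 19 mm wide; open, the fingers measure 117 mm over their backs; the gripper's body (75 mm by 190 mm) begins 51 mm behind the grasp point.
Start: joints at [65.208, 18.392, -4.016, 83.108, 1.295, 78.541, -3.26], TCP at [0.281, -0.586, 0.223] pointing down, gripper open.
Joint ranges: [-163.93, 163.93], [-17.29, 119.83], [-79.2, 71.16], [3.27, 140.29], [-89.18, 269.18], [5.43, 117.66], [-154.24, 154.24]. Speed limits (degrees/s): [147.25, 147.25, 180, 180, 180, 180, 180].

## Interface

Orientations are given as [roll, pitch, yaw] about the fixed x, y, z axes, in that order (R = Rz(yaw) Ry(pitch) Rx(roll)).
In Python, from cell import env gives the robot as it stands. The module is installed in compiled form; this text tells all that it offers.
- The arm moves only by the tool servo_tool, never from a script. Its argument "plan" is a list of rows, each a list of 3 entries, a list of its own where there are three numbers: the opening, from 0 (shut) to 1 (fully open), then the shift along the tool's x, y, z in cm, then the turn, a rotation vector about the tool's x, y, z in degrees. A call has 1 to 20 rows; each row shifts and turns the pose as measured when the row begins, along the tool's axes as they then stand; what a row does not reach is not made up. A row lasts 1/12 s, in which the tool goes at most 41.7 mm and 7.16 degrees, less where a joint would pass 70% of its speed; a pose out of reach is approached as far as the arm can. A call is refused whole if a number of a shift passes 4.17 or a number of a turn 7.16, either way. A call with a gripper value outside its range is refused whole. The fingers move at their own pace and stop on an object; "force" is the grip in N (left out, the last holds). Time passes only in rows, so rows that do not move let the fingers close. It gives the time, the measured TCP pose, the force and the opening at its end, in the units of the state.
- env.get_obs(): the state, without advancing time (a new reading comes with each control period).
- env.read_camera(name): name is "side" or "top" or "wrist"; returns a dict with "image" (384x512x3 uint8, blue, green, red), "fx", "fy", "cx", "cy" (pixels), "rvec" (rotation vector, rad) and "tvec" (3), from world to camera coordinates, as OpenCV has them; the wrist camera has in their place "T_tool_cam" (4x4, takes a point from camera to tool coordinates, whose origin is the TCP and whose axes are the flange's). Camera axes: x right, y down, z forward; pixel columns grow to the right and rows downward; lengths in m; the calibration is good to about 2 mm. A picture is of the moment at which its call begins: read the wrist's pose just before it. There is no depth.
- env.sign_off(): hands the job in, once; it reports no verdict.
The state is a dict: "time_s": time; "qpos": joint angles; "joint_velocities": joint speeds; "effort": joint torques, N m; "tool_pos": TCP position; "tool_rot": TCP orientation; "force": force on the tool from outside, world axes, zero at the start; "wrist_torque": the same for the moment, N m; "grip_width": finger opening in m.
Only numpy, scipy, OpenCV 4.12 (cv2) and the standard library are available. Lean on these libraries where they do the work, as an engineer would, in place of code of your own. Each camera call takes 0.05 s, during which the arm holds its last target. There are 200 camera calls.

## Task

The formed drip trays have stuck together with dried glaze. Peel off the top one: grip its rim at a corner and lift that corner first, while the diagonally opposite corner still sits on the tray below, until it has come unstuck; then carry the tray over the middle of the banding wheel and present it there, right way up and level, about a hand's breadth (80 to 120 mm) above the wheel, touching nothing but the gripper. Finish while still holding it there, and leave the black jar, the bowl and the spatula where they are.

Things in the scene. Friction and masses are not known exactly. Their poses are not given: they have to be found in the camera images.
- tray_center (a point): Centre (half-way up) of the loose top tray, nested level and straight on the stack, axes as the stack's: pale grey plastic, open at the top, 200 mm (its x) by 140 (its y) by 38 high, about 0.18 kg. Its rim is a vertical-sided band 10 mm thick all round at the full outside size; rim top 19 mm above this point. Inside the band: a ledge 12 mm wide, 18 mm below the rim top, then the sunken floor.
- corner_a (a point): Point on the top of the nested tray's rim at its outermost corner plus x, plus y of the tray's axes. The rim's underside, 22 mm below its top, lies on the equal rim of the tray below: fingers straddling the rim should reach no more than about 16 mm below its top.
- corner_b (a point): Point on the top of the nested tray's rim at its outermost corner plus x, minus y of the tray's axes.
- corner_c (a point): Point on the top of the nested tray's rim at its outermost corner minus x, minus y of the tray's axes.
- corner_d (a point): Point on the top of the nested tray's rim at its outermost corner minus x, plus y of the tray's axes.
- stack: Three such trays nested on a plywood board, 250 x 170 x 12 mm, all fixed. Origin under the board's centre, x along the 200 mm sides. Its top rim is 94 mm above the bench. Dried lumps inside the long sides, 60 mm either way of the middle, grip the top tray by friction, 2 to 5 N each, until it has risen 12 mm there. The top tray sinks 16 mm into it, loosely: it can tip up 0.35 rad about an end.
- wheel_top (a point): Centre of the top of the banding wheel: a fixed round aluminium turntable disc, 190 mm across, on a dark pedestal, its top 60 mm above the bench (it does not turn).
- jar: Bystander: black glazed jar, 100 mm across, 120 mm high; origin under its centre.
- bowl: Bystander: small unglazed bowl, 100 mm across, 45 mm high; origin under its centre.
- spatula: Bystander: wooden spatula, 200 mm long, lying on the bench.
There are look-alikes about, which are no part of the job. There is more than one size of the part that bears tray_center; the job needs the larger. Of the things like the part that bears wheel_top, leave any that is purple; of the rest the larger one is meant.

How it is judged (in metres and radians):
On the way:
1. one corner of the top tray is lifted 20 mm or more while the diagonally opposite corner is still down on the stack (within 8 mm of its height there) (((z of corner_a in the frame of stack above 0.136 m and z of corner_c in the frame of stack below 0.124 m and horizontal distance between corner_c and stack below 0.145 m) or (z of corner_b in the frame of stack above 0.136 m and z of corner_d in the frame of stack below 0.124 m and horizontal distance between corner_d and stack below 0.145 m) or (z of corner_c in the frame of stack above 0.136 m and z of corner_a in the frame of stack below 0.124 m and horizontal distance between corner_a and stack below 0.145 m) or (z of corner_d in the frame of stack above 0.136 m and z of corner_b in the frame of stack below 0.124 m and horizontal distance between corner_b and stack below 0.145 m))), for 0.2 s.
At the end, for the whole second after the job is handed in: The tray is held by the fingers, still, touching nothing else (stack, wheel, jar, bowl, spatula), its centre within 45 mm (horizontally) of the wheel's centre, its underside at least 50 mm above the wheel (and its centre under 0.32 m above the bench), right way up and level within 15 degrees (horizontal distance between tray_center and wheel_top below 0.045 m and height (world z) of tray_center between 0.129 and 0.32 m and angle between tray_center's own z axis and vertical below 0.26 rad and contact force between tray and the fingers above 1 N and contact force between tray and stack below 0.05 N and contact force between tray and jar below 0.05 N and contact force between tray and bowl below 0.05 N and contact force between tray and spatula below 0.05 N and contact force between tray and wheel below 0.05 N and linear speed of tray below 0.03 m/s); the arm keeps its last pose, push and grip.
It fails at once if the jar is shoved (it moved more than 25 mm) (distance of jar from where it was at the start of the episode above 0.025 m).
It fails at once if the bowl is shoved (it moved more than 25 mm) (distance of bowl from where it was at the start of the episode above 0.025 m).
It fails at once if the spatula is shoved (it moved more than 25 mm) (distance of spatula from where it was at the start of the episode above 0.025 m).
It also fails if it takes over 45 s, if anything falls off the work surface, if the arm or the gripper's body presses on something with over 40 N, if the wrist force passes 120 N, or if a joint passes its speed limit or range.

## Working session

There is one attempt and no reset: what is moved stays moved. The work goes in short steps, Python scripts to look and compute and a tool call to move; the robot and the scene stay as the last step left them, time stands still between calls to the robot, and variables do not carry over. Pictures are saved under pics/ and viewed, about 8 in all and at most 12, crops included, and the job is handed in when it is done.

Besides the shell and the picture viewer there is one more tool, called after ">>>" in YAML: its name, and indented under it one key for each argument. servo_tool: Moves the arm, as the interface text tells. Its arguments: {"type":"object","properties":{"plan":{"type":"array"},"force":{"type":"number"}},"required":["plan"]}

```bash
mkdir -p pics
cat > h.py <<'E'
import numpy as np, cv2
from cell import env
from scipy.spatial.transform import Rotation as R
def cam(n):
    c=env.read_camera(n); c['K']=np.array([[c['fx'],0,c['cx']],[0,c['fy'],c['cy']],[0,0,1.]]); return c
def ray(c,uv,z):
    Rm=cv2.Rodrigues(np.array(c['rvec'],float))[0]; o=-Rm.T@np.array(c['tvec']).ravel()
    d=Rm.T@np.linalg.inv(c['K'])@np.array([uv[0],uv[1],1.]); return o+d*(z-o[2])/d[2]
def proj(c,p): return cv2.projectPoints(np.array(p,float).reshape(-1,3),np.array(c['rvec'],float),np.array(c['tvec'],float),c['K'],None)[0].reshape(-1,2)
E
python3 - <<'E'
from h import *
print(env.get_obs())
a=cam('top');b=cam('side')
cv2.imwrite('pics/top.png',cv2.resize(a['image'],(800,600)));cv2.imwrite('pics/side.png',cv2.resize(b['image'],(800,600)))
cv2.imwrite('top_raw.png',a['image']);cv2.imwrite('side_raw.png',b['image'])
for c in(a,b): print({k:c[k] for k in('fx','cx','cy','rvec','tvec')})
E
```

```text
{'time_s': 0.0, 'qpos': array([65.20797266, 18.43877194, -4.01486098, 83.17312716,  1.29613774,
       78.54149009, -3.26178288]), 'joint_velocities': array([-0.07604979, -0.03685963, -0.09900572,  0.0139251 ,  0.09258187,
       -0.00080289, -0.01155552]), 'effort': array([-8.96834881e-04, -4.91289639e+01, -4.04193560e-01, -3.12528169e+01,
       -6.37866464e-02,  4.37572156e-02,  1.57159648e-04]), 'tool_pos': array([ 0.28056068, -0.58572952,  0.22148025]), 'tool_rot': array([-1.79891913e+02,  7.04270721e-03,  2.55995522e+01]), 'force': array([-0.40868011,  0.98044658, -0.33265736]), 'wrist_torque': array([-0.0691562 ,  0.02405884,  0.02296922]), 'grip_width': 0.08739996142595194}
{'fx': 391.9622695964298, 'cx': 253.69397990683427, 'cy': 191.08676358456364, 'rvec': array([ 2.17069827, -2.21410711,  0.11251507]), 'tvec': array([6.51294813e-04, 4.99346681e-01, 1.45023092e+00])}
{'fx': 401.3004359917942, 'cx': 260.3462634115823, 'cy': 197.56105817807907, 'rvec': array([ 0.13175864, -2.87365165,  1.19981834]), 'tvec': array([0.4853124 , 0.11037664, 1.20888412])}
```

View pics/top.png

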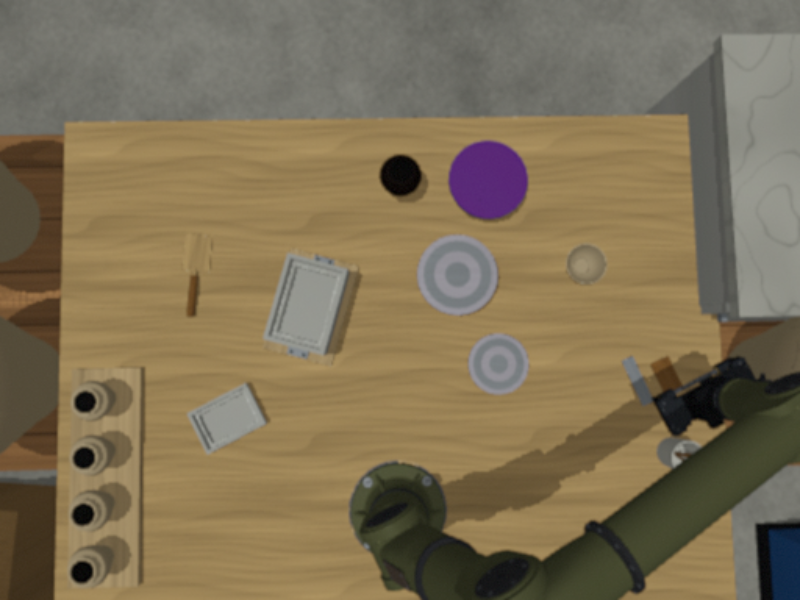

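View pics/side.png

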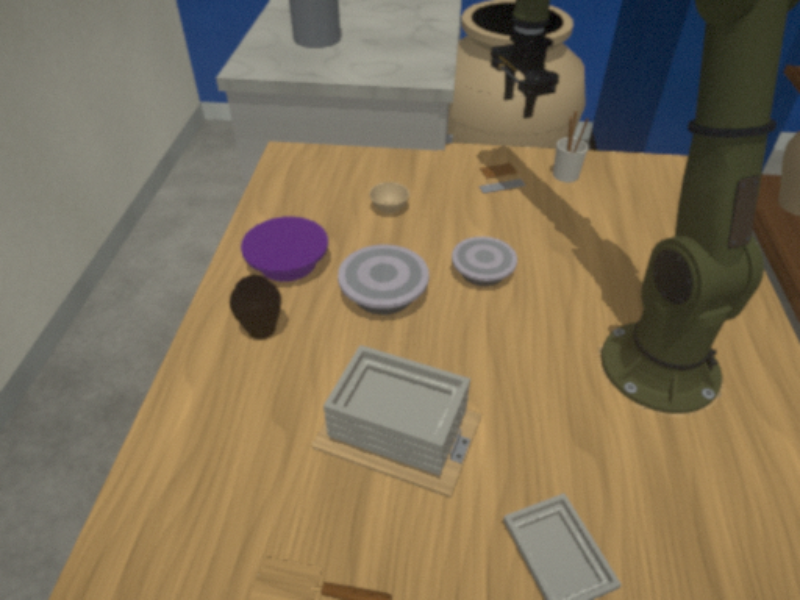

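The candidates in the top view (800×600) are:
- **Trays:** the stack at (309,303) on a board, and a single smaller tray at (228,418). The larger one on the stack is meant.
- **Discs:** purple at (488,180), which is excluded, large grey at (457,275) and small grey at (498,364). The large grey one is the wheel.

The black jar is at (400,175), the bowl at (586,264) and the spatula at (195,275).

Run:
```python
from h import *
a=cam('top');b=cam('side')
Z=.116
def mask(c,box):
    hsv=cv2.cvtColor(c['image'],cv2.COLOR_BGR2HSV); m=((hsv[...,1]<50)&(hsv[...,2]>90)).astype(np.uint8)*255
    k=np.zeros_like(m);x0,y0,x1,y1=box;k[y0:y1,x0:x1]=m[y0:y1,x0:x1];n,l,s,ce=cv2.connectedComponentsWithStats(k)
    return (l==1+np.argmax(s[1:,4])).astype(np.uint8)*255
m=mask(a,(160,150,240,235)); cs=cv2.findContours(m,0,1)[0][0]
P=np.array([ray(a,p,Z)[:2] for p in cs.reshape(-1,2).astype(float)]).astype(np.float32)
r=cv2.minAreaRect(P*1000);print('tray rect mm',r)
# wheel
for c,box in((a,(262,145,325,208)),(b,(205,145,280,205))):
    w=mask(c,box);q=cv2.findContours(w,0,1)[0];q=max(q,key=cv2.contourArea)
    W=np.array([ray(c,p,.06)[:2] for p in q.reshape(-1,2).astype(float)]).astype(np.float32)
    print('wheel',cv2.minEnclosingCircle(W*1000),cv2.fitEllipse(W*1000))
box=cv2.boxPoints(r)/1000
for c,nm,cr in((a,'t',(160,140,250,240)),(b,'s',(195,210,315,320))):
    s=5;x0,y0,x1,y1=cr;im=cv2.resize(c['image'][y0:y1,x0:x1],None,fx=s,fy=s,interpolation=cv2.INTER_CUBIC)
    p=proj(c,[[*q,Z] for q in box]);p=((p-[x0,y0]+.5)*s).astype(int)
    for i,(u,v) in enumerate(p): cv2.circle(im,(int(u),int(v)),3,(0,0,255),-1);cv2.putText(im,str(i),(int(u),int(v)),0,.6,(255,0,0),2)
    cv2.imwrite(f'pics/c_{nm}.png',im)
    if nm=='t': t=im
    else:
        H=max(t.shape[0],im.shape[0]);pad=lambda x:cv2.copyMakeBorder(x,0,H-x.shape[0],0,0,0)
        o=np.hstack([pad(t),pad(im)]);f=800/o.shape[1];cv2.imwrite('pics/crop.png',cv2.resize(o,None,fx=min(f,1),fy=min(f,1)))
print(box)
# other things
for n,uv,z in(('jar',(400,175),.12),('bowl',(586,264),.045),('tray2',(228,418),.03)): print(n,ray(a,(uv[0]*.64,uv[1]*.64),z))
```

```text
tray rect mm ((482.0205383300781, 197.60452270507812), (143.22837829589844, 230.27328491210938), 73.63922119140625)
wheel ((551.4580078125, -151.36767578125), 95.65187072753906) ((551.0667724609375, -151.37802124023438), (187.05799865722656, 188.12042236328125), 146.2712860107422)
wheel ((550.077880859375, -144.31617736816406), 98.97481536865234) ((550.1708984375, -144.7799530029297), (185.55825805664062, 193.9311065673828), 6.420190334320068)
[[0.3513735  0.16132244]
 [0.5723223  0.09645797]
 [0.6126676  0.2338866 ]
 [0.39171875 0.29875106]]
jar [ 0.77285427 -0.02078723  0.12      ]
bowl [ 0.57147305 -0.46285028  0.045     ]
tray2 [0.22649431 0.38962979 0.03      ]
```

View pics/crop.png

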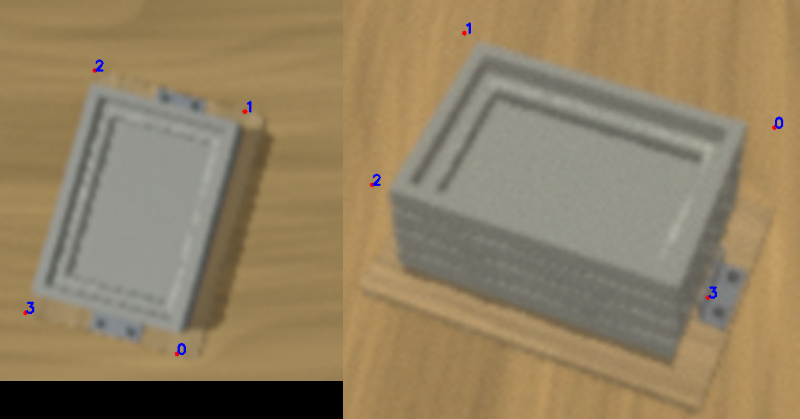

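The crop confirms the larger tray on the stack: its rim corners are at about (92,85), (240,120), (185,332) and (36,293) in the left view. My rectangle also took in the grey clamps, so I'll refit from the corners.

Run:
```python
from h import *
a=cam('top');b=cam('side');f=800/1050*5
T=np.array([(92,85),(240,120),(185,332),(36,293)])/f+[160,140]-.5
S=np.array([(393-343,190),(478-343,43),(745-343,123),(683-343,288)])/f+[195,210]-.5
for c,U in((a,T),(b,S)):
    p=np.array([ray(c,u,.116)[:2] for u in U]);print(p.round(4).tolist(),p.mean(0),np.linalg.norm(p-np.roll(p,-1,0),axis=1))
    e=p[1]-p[2]+p[0]-p[3];s=p[0]-p[1]+p[3]-p[2];print('long dir',np.degrees(np.arctan2(e[1],e[0])),np.degrees(np.arctan2(s[1],s[0]))-90)
# opened-mask fit on top view
hsv=cv2.cvtColor(a['image'],cv2.COLOR_BGR2HSV);print('tray hsv',hsv[192,196],'clamp',hsv[int(100/f+140),int(180/f+160)])
m=((hsv[...,1]<50)&(hsv[...,2]>90)).astype(np.uint8);m[:, :150]=0;m[:,240:]=0;m[:150]=0;m[240:]=0
m=cv2.morphologyEx(m,cv2.MORPH_OPEN,np.ones((19,19)));q=max(cv2.findContours(m,0,1)[0],key=cv2.contourArea)
print(cv2.minAreaRect(np.array([ray(a,u,.116)[:2]*1000 for u in q.reshape(-1,2).astype(float)]).astype(np.float32)))
```

```text
[[0.5994, 0.2369], [0.5645, 0.1012], [0.3709, 0.154], [0.4091, 0.2889]] [0.48598386 0.19527203] [0.14007781 0.20064588 0.14021525 0.19724648]
long dir -15.281822700209883 -15.117342740550797
[[0.5984, 0.237], [0.5616, 0.1046], [0.3716, 0.1593], [0.4074, 0.2934]] [0.48477665 0.19857927] [0.13734855 0.19773161 0.13876536 0.19916846]
long dir -16.265532474833268 -15.247351231723968
tray hsv [ 40  10 151] clamp [100  17 135]
((483.8486328125, 197.0200958251953), (143.02984619140625, 224.97206115722656), 73.82858276367188)
```

>>> servo_tool:
  plan:
    - [1,[0,0,0],[0,0,-7]]
    - [1,[0,0,0],[0,0,-7]]
    - [1,[0,0,0],[0,0,-7]]
    - [1,[0,0,0],[0,0,-7]]
    - [1,[0,0,0],[0,0,-7]]
    - [1,[0,0,0],[0,0,-7]]
    - [1,[0,0,0],[0,0,-7]]

```text
time_s: 0.88
tool_pos: [0.2807, -0.5856, 0.2213]
tool_rot: [-179.9, -0.1, 75.8]
force: [-0.3, -0.9, 0.0]
grip_width: 0.087
```

>>> servo_tool:
  plan:
    - [1,[3.8,0.4,0],[0,0,0]]
    - [1,[3.8,0.4,0],[0,0,0]]
    - [1,[3.8,0.4,0],[0,0,0]]
    - [1,[3.8,0.4,0],[0,0,0]]
    - [1,[3.8,0.4,0],[0,0,0]]
    - [1,[3.8,0.4,0],[0,0,0]]
    - [1,[3.8,0.4,0],[0,0,0]]
    - [1,[3.8,0.4,0],[0,0,0]]
    - [1,[3.8,0.4,0],[0,0,0]]
    - [1,[3.8,0.4,0],[0,0,0]]
    - [1,[3.8,0.4,0],[0,0,0]]
    - [1,[3.8,0.4,0],[0,0,0]]

```text
time_s: 1.88
tool_pos: [0.438, -0.1468, 0.2178]
tool_rot: [-179.9, 0.3, 75.0]
force: [0.6, -0.7, 0.7]
grip_width: 0.0867
```

>>> servo_tool:
  plan:
    - [1,[3.7,0.65,0],[0,0,0]]
    - [1,[3.7,0.65,0],[0,0,0]]
    - [1,[3.7,0.65,0],[0,0,0]]
    - [1,[3.7,0.65,0],[0,0,0]]
    - [1,[3.7,0.65,0],[0,0,0]]
    - [1,[3.7,0.65,0],[0,0,0]]
    - [1,[3.7,0.65,0],[0,0,0]]
    - [1,[3.7,0.65,0],[0,0,0]]
    - [0.6,[0,0,0],[0,0,0]]
    - [0.6,[0,0,0],[0,0,0]]

```text
time_s: 2.72
tool_pos: [0.5689, 0.1506, 0.2177]
tool_rot: [179.8, 0.1, 75.6]
force: [0.5, -0.3, 0.4]
grip_width: 0.0797
```

```bash
cat >> h.py <<'E'
def wcam():
    o=env.get_obs();c=cam('wrist');T=np.eye(4);T[:3,:3]=R.from_euler('xyz',o['tool_rot'],degrees=True).as_matrix();T[:3,3]=o['tool_pos']
    W=np.linalg.inv(T@np.array(c['T_tool_cam']));c['rvec']=cv2.Rodrigues(W[:3,:3])[0].ravel();c['tvec']=W[:3,3];c['o']=o;return c
def totool(o,p):
    return R.from_euler('xyz',o['tool_rot'],degrees=True).inv().apply(np.array(p)-o['tool_pos'])*100
E
python3 - <<'E'
from h import *
c=wcam();im=c['image'].copy();print(c['o']['tool_pos'],c['o']['tool_rot'],c['o']['grip_width'])
C=np.array([.4855,.197]);t=np.radians(-15.4);e=np.array([np.cos(t),np.sin(t)]);s=np.array([-e[1],e[0]])
P=[[*(C+x*e+y*s),.116] for x,y in((.1,.07),(.1,-.07),(-.1,-.07),(-.1,.07),(.095,-.042))]
p=proj(c,P);print(p.round(1).tolist(), totool(c['o'],[P[4][0],P[4][1],.102]))
cv2.imwrite('wr.png',im)
for u,v in p: cv2.circle(im,(int(round(u)),int(round(v))),3,(0,0,255),-1) if abs(u)<2000 and abs(v)<2000 else 0
cv2.imwrite('pics/w1.png',cv2.resize(im,(800,600)))
E
```

```text
[0.56887678 0.15060046 0.21770427] [1.79767833e+02 1.26665322e-01 7.55720144e+01] 0.07968853659714929
[[268.7, 71.6], [264.6, 241.8], [33.7, 238.7], [2.0, 66.7], [259.4, 211.4]] [-1.91879349  0.14965579 11.57539846]
```

View pics/w1.png

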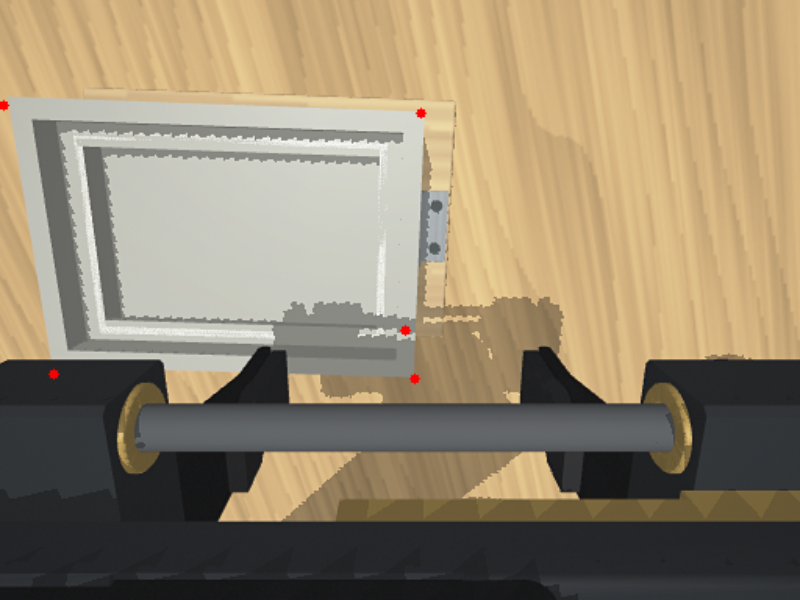

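The wrist view shows the gripping corner B at about (415,377). That is within about 1 mm of the prediction at (415,379). The far corners suggest the tray is turned about 1° more than I estimated. I'll correct the yaw and go down.

>>> servo_tool:
  plan:
    - [0.6,[0,0,0],[0,0,1.9]]
    - [0.6,[-1.0,0.15,0],[0,0,0]]
    - [0.6,[-0.9,0.15,0],[0,0,0]]
    - [0.6,[0,0,2],[0,0,0]]
    - [0.6,[0,0,2],[0,0,0]]
    - [0.6,[0,0,2],[0,0,0]]
    - [0.6,[0,0,1],[0,0,0]]
    - [0.6,[0,0,0],[0,0,0]]

```text
time_s: 3.43
tool_pos: [0.5667, 0.1129, 0.1479]
tool_rot: [179.3, 0.6, 72.8]
force: [-0.2, 0.8, 0.6]
grip_width: 0.0526
```

Run:
```python
from h import *
o=env.get_obs();print(o['tool_pos'],o['tool_rot'],o['grip_width'],totool(o,[.5666,.1318,.102]))
```

```text
[0.56671246 0.11292818 0.14789199] [179.29688202   0.56095418  72.81638666] 0.052615451349036765 [ 1.84446428 -0.62433754  4.56404269]
```

>>> servo_tool:
  plan:
    - [0.6,[0,0,0],[0.7,0,0]]
    - [0.6,[1.8,-0.5,0],[0,0,0]]
    - [0.6,[0,0,0],[0,0,0]]
    - [0.6,[0,0,0],[0,0,0]]

```text
time_s: 3.77
tool_pos: [0.5689, 0.1263, 0.1506]
tool_rot: [179.9, 0.7, 72.4]
force: [0.6, -0.8, -0.5]
grip_width: 0.0525
```

Run:
```python
from h import *
o=env.get_obs();print(o['tool_pos'],o['tool_rot'],o['grip_width'],totool(o,[.5666,.1318,.102]))
c=wcam();im=c['image'].copy();cv2.imwrite('pics/w2.png',im)
o=env.get_obs();print(o['tool_pos'],o['tool_rot'],o['joint_velocities'].round(1))
C=np.array([.4872,.1988]);t=np.radians(-16.3);e=np.array([np.cos(t),np.sin(t)]);s=np.array([-e[1],e[0]])
P=[[*(C+x*e+y*s),.116] for x,y in((.1,.07),(.1,-.07),(-.1,-.07),(-.1,.07),(.095,-.042))]
print(proj(c,P).round(1).tolist())
```

```text
[0.56893303 0.1262621  0.15059739] [179.91449258   0.66891983  72.43837499] 0.05246312361734646 [ 0.51428885 -0.39676947  4.85347926]
[0.56891091 0.12729622 0.15094258] [179.8975067    0.59825612  72.48090342] [-0.1 -0.3 -0.3  0.3 -0.2 -0.4 -0.1]
[[254.5, 14.0], [259.9, 251.0], [-44.0, 257.4], [-117.3, 22.9], [251.1, 211.0]]
```

View pics/w2.png

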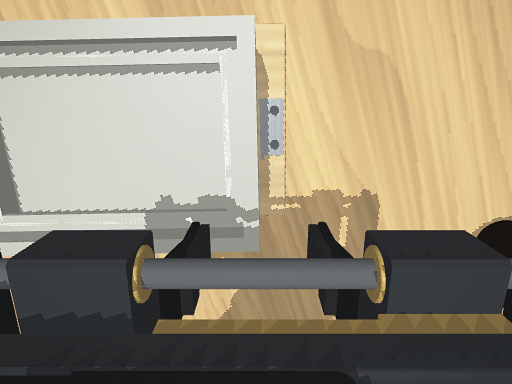

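The view matches the prediction: A is at (255,16) against (254,14), and B at (260,251) is exact. I'll fine-tune and descend.

>>> servo_tool:
  plan:
    - [0.6,[0.4,-0.35,0],[0,0.6,-1.2]]
    - [0.6,[0,0,0],[0,0,0]]
    - [0.6,[0,0,1],[0,0,0]]
    - [0.6,[0,0,1],[0,0,0]]
    - [0.6,[0,0,0],[0,0,0]]
    - [0.6,[0,0,0],[0,0,0]]

```text
time_s: 4.32
tool_pos: [0.5675, 0.131, 0.1305]
tool_rot: [179.8, -0.1, 73.7]
force: [0.1, -0.9, 0.9]
grip_width: 0.0523
```

Run:
```python
from h import *
o=env.get_obs();print(o['tool_pos'],o['tool_rot'],o['grip_width'],totool(o,[.5666,.1318,.102]))
```

```text
[0.56754112 0.13099424 0.13054162] [ 1.79761412e+02 -6.03201141e-02  7.37496803e+01] 0.05226906522978278 [ 0.04801616 -0.12478387  2.85371922]
```

>>> servo_tool:
  plan:
    - [0.6,[0,-0.1,0.9],[0,0,0]]
    - [0.6,[0,0,0.9],[0,0,0]]
    - [0.6,[0,0,0.5],[0,0,0]]
    - [0.6,[0,0,0],[0,0,0]]
    - [0.6,[0,0,0],[0,0,0]]
  force: 60

```text
time_s: 4.73
tool_pos: [0.5656, 0.1309, 0.1035]
tool_rot: [179.9, -0.0, 73.7]
force: [-0.1, -0.1, 0.1]
grip_width: 0.0521
```

Run:
```python
from h import *
o=env.get_obs();print(o['tool_pos'],o['tool_rot'],o['grip_width'],totool(o,[.5666,.1318,.102]),o['force'])
```

```text
[0.56563278 0.13085993 0.10352236] [ 1.79910617e+02 -3.96829790e-03  7.37468770e+01] 0.05205037346274039 [0.1173098  0.06630829 0.15234814] [-0.05607388 -0.11672265  0.05127261]
```

>>> servo_tool:
  plan:
    - [0.6,[0,0.05,0.15],[0,0,0]]
    - [0,[0,0,0],[0,0,0]]
    - [0,[0,0,0],[0,0,0]]
    - [0,[0,0,0],[0,0,0]]
    - [0,[0,0,0],[0,0,0]]
    - [0,[0,0,0],[0,0,0]]
    - [0,[0,0,0],[0,0,0]]
    - [0,[0,0,0],[0,0,0]]
    - [0,[0,0,0],[0,0,0]]
    - [0,[0,0,0],[0,0,0]]
    - [0,[0,0,0],[0,0,0]]
  force: 60

```text
time_s: 5.65
tool_pos: [0.5656, 0.1316, 0.1031]
tool_rot: [179.9, -0.0, 73.8]
force: [0.0, -0.3, -0.7]
grip_width: 0.0091
```

>>> servo_tool:
  plan:
    - [0,[0,0,-0.34],[-1,0,0]]
    - [0,[0,0,-0.34],[-1,0,0]]
    - [0,[0,0,-0.34],[-1,0,0]]
    - [0,[0,0,-0.34],[-1,0,0]]
    - [0,[0,0,-0.34],[-1,0,0]]
    - [0,[0,0,-0.34],[-1,0,0]]
    - [0,[0,0,-0.34],[-1,0,0]]
    - [0,[0,0,-0.34],[-1,0,0]]
    - [0,[0,0,0],[0,0,0]]

```text
time_s: 6.4
tool_pos: [0.5621, 0.1325, 0.1314]
tool_rot: [171.2, 0.0, 73.8]
force: [-0.5, 0.2, -1.9]
grip_width: 0.0091
```

```bash
cat > st.py <<'E'
from h import *
o=env.get_obs();Rt=R.from_euler('xyz',o['tool_rot'],degrees=True).as_matrix()
print(o['tool_pos'].round(4),'tilt',np.degrees(np.arccos(-Rt[2,2])).round(2),'F',o['force'].round(1),'M',o['wrist_torque'].round(2),o['grip_width'])
t=np.radians(-16.3);e=np.array([np.cos(t),np.sin(t),0]);s=np.array([-e[1],e[0],0]);piv=np.array([.4872,.1988,.094])-.1*e-.042*s
r=o['tool_pos']-piv;a=np.arctan2(r[2],r@e)-np.arctan2(.009,.195)
print('r along e,z',(r@e).round(4),r[2].round(4),'arc deg',np.degrees(a).round(2),'radius',np.hypot(r@e,r[2]).round(4),'s off',(r@s).round(4), 'zdir.e,s',(Rt[:,2]@e).round(3),(Rt[:,2]@s).round(3))
E
python3 st.py
```

```text
[0.5621 0.1325 0.1314] tilt 8.8 F [-0.5  0.2 -1.9] M [0.24 0.42 0.03] 0.009137815322250177
r along e,z 0.1905 0.0374 arc deg 8.48 radius 0.1941 s off -0.0007 zdir.e,s 0.153 -0.0
```

>>> servo_tool:
  plan:
    - [0,[0,0,-0.34],[-1,0,0]]
    - [0,[0,0,-0.34],[-1,0,0]]
    - [0,[0,0,-0.34],[-1,0,0]]
    - [0,[0,0,-0.34],[-1,0,0]]
    - [0,[0,0,-0.34],[-1,0,0]]
    - [0,[0,0,-0.34],[-1,0,0]]
    - [0,[0,0,-0.34],[-1,0,0]]
    - [0,[0,0,-0.34],[-1,0,0]]
    - [0,[0,0,-0.34],[-1,0,0]]
    - [0,[0,0,0],[0,0,0]]
    - [0,[0,0,0],[0,0,0]]

```text
time_s: 7.32
tool_pos: [0.5531, 0.1356, 0.1648]
tool_rot: [161.2, 0.1, 73.9]
force: [-0.9, 0.9, -1.9]
grip_width: 0.0091
```

```bash
python3 st.py
python3 - <<'E'
from h import *
b=cam('side');cv2.imwrite('pics/s2.png',cv2.resize(b['image'][140:320,150:350],None,fx=3,fy=3,interpolation=2))
E
```

```text
[0.5531 0.1356 0.1648] tilt 18.79 F [-0.9  0.9 -1.9] M [ 0.28  0.76 -0.02] 0.009084431649937429
r along e,z 0.181 0.0708 arc deg 18.74 radius 0.1943 s off -0.0001 zdir.e,s 0.322 -0.001
```

View pics/s2.png

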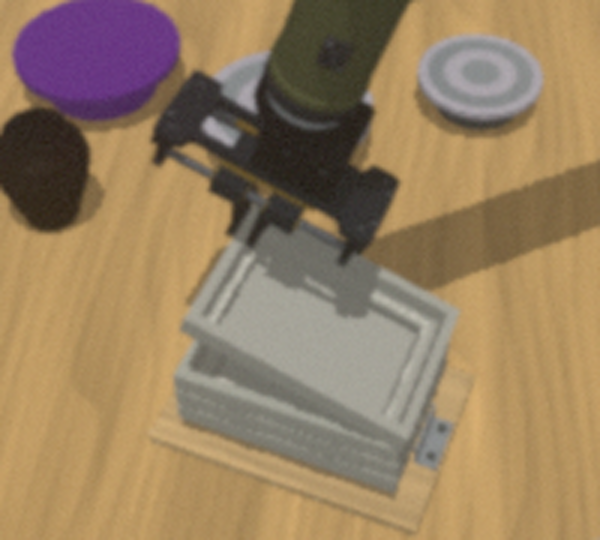

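The picture shows the near end lifted and the far end, with edge corners at about (405,430) and (455,315), still on the stack. The tilt is 0.328 rad, so all the lumps have let go. Next I'll lift straight up.

>>> servo_tool:
  plan:
    - [0,[0,0.16,-0.47],[0,0,0]]
    - [0,[0,0.16,-0.47],[0,0,0]]
    - [0,[0,0.16,-0.47],[0,0,0]]
    - [0,[0,0.16,-0.47],[0,0,0]]
    - [0,[0,0.16,-0.47],[0,0,0]]
    - [0,[0,0.16,-0.47],[0,0,0]]
    - [0,[0,0.32,-0.95],[0,0,0]]
    - [0,[0,0.32,-0.95],[0,0,0]]
    - [0,[0,0.32,-0.95],[0,0,0]]
    - [0,[0,0.32,-0.95],[0,0,0]]
    - [0,[0,0.32,-0.95],[0,0,0]]
    - [0,[0,0,0],[0,0,0]]

```text
time_s: 8.37
tool_pos: [0.5561, 0.1348, 0.2558]
tool_rot: [160.9, 0.0, 73.9]
force: [-0.0, 0.4, -1.9]
grip_width: 0.0091
```

```bash
python3 st.py
```

```text
[0.5561 0.1348 0.2558] tilt 19.06 F [-0.   0.4 -1.9] M [ 0.08  0.16 -0.04] 0.0090558525245157
r along e,z 0.1841 0.1618 arc deg 38.67 radius 0.2451 s off -0.0001 zdir.e,s 0.326 0.001
```

>>> servo_tool:
  plan:
    - [0,[0,0,0],[1.9,0,0]]
    - [0,[0,0,0],[1.9,0,0]]
    - [0,[0,0,0],[1.9,0,0]]
    - [0,[0,0,0],[1.9,0,0]]
    - [0,[0,0,0],[1.9,0,0]]
    - [0,[0,0,0],[1.9,0,0]]
    - [0,[0,0,0],[1.9,0,0]]
    - [0,[0,0,0],[1.9,0,0]]
    - [0,[0,0,0],[1.9,0,0]]
    - [0,[0,0,0],[1.4,0,0]]
    - [0,[0,0,0],[0,0,0]]
    - [0,[0,0,0],[0,0,0]]

```text
time_s: 9.37
tool_pos: [0.5571, 0.1338, 0.2573]
tool_rot: [-179.9, 0.1, 73.9]
force: [0.5, 0.1, -2.1]
grip_width: 0.0092
```

```bash
python3 st.py
python3 - <<'E'
from h import *
c=wcam();b=cam('side')
o=np.vstack([cv2.resize(c['image'],(640,480))[:300],cv2.resize(b['image'][110:260,150:350],(400,300))[:, :].copy() if 0 else cv2.copyMakeBorder(cv2.resize(b['image'][110:260,150:350],(400,300)),0,0,0,240,0)])
cv2.imwrite('pics/w3.png',o)
o=c['o']
C=np.array([.4872,.1988]);t=np.radians(o['tool_rot'][2]-90);e=np.array([np.cos(t),np.sin(t)]);s=np.array([-e[1],e[0]])
ctr=o['tool_pos'][:2]-.095*e+.042*s;z=o['tool_pos'][2]+.0135
p=proj(c,[[*(ctr+x*e+y*s),z] for x,y in((.1,.07),(.1,-.07),(-.1,-.07),(-.1,.07))])*1.25;print(p.round(0).tolist())
wz=z-.019; W=np.array([.5506,-.148]);d=W-ctr;print('centre',ctr,wz,'to wheel tool cm',totool(o,o['tool_pos']+[*d,.18-wz]))
E
```

```text
[0.5571 0.1338 0.2573] tilt 0.11 F [ 0.5  0.1 -2.1] M [-0.15 -0.25 -0.02] 0.009150896313115055
r along e,z 0.1853 0.1633 arc deg 38.75 radius 0.2471 s off -0.0008 zdir.e,s -0.002 -0.001
[[337.0, -0.0], [333.0, 378.0], [-148.0, 377.0], [-284.0, -0.0]]
centre [0.47754179 0.20056286] 0.2518466583479408 to wheel tool cm [-31.44194431  16.72071426   7.19562154]
```

View pics/w3.png

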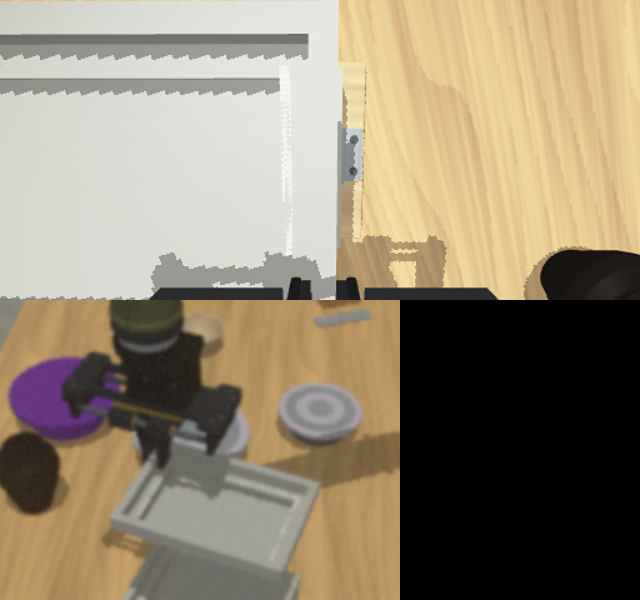

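The tray hangs level: its rim edge is at x≈338 where 337 was predicted. I'll carry it over to the wheel.

>>> servo_tool:
  plan:
    - [0,[-0.8,0.4,0],[0,0,0]]
    - [0,[-1.6,0.85,0],[0,0,0]]
    - [0,[-2.2,1.2,0],[0,0,0]]
    - [0,[-2.2,1.2,0],[0,0,0]]
    - [0,[-2.2,1.2,0],[0,0,0]]
    - [0,[-2.2,1.2,0],[0,0,0]]
    - [0,[-2.2,1.2,0],[0,0,0]]
    - [0,[-2.2,1.2,0],[0,0,0]]
    - [0,[-2.2,1.2,0],[0,0,0]]
    - [0,[-2.2,1.2,0],[0,0,0]]
    - [0,[-2.2,1.2,0],[0,0,0]]
    - [0,[-1.6,0.85,0],[0,0,0]]
    - [0,[-0.8,0.4,0],[0,0,0]]
    - [0,[0,0,0],[0,0,0]]

```text
time_s: 10.63
tool_pos: [0.6158, -0.1563, 0.263]
tool_rot: [179.3, 0.7, 74.3]
force: [-0.9, 0.2, -2.0]
grip_width: 0.0094
```

```bash
cat > go.py <<'E'
from h import *
o=env.get_obs();t=np.radians(o['tool_rot'][2]-90);e=np.array([np.cos(t),np.sin(t)]);s=np.array([-e[1],e[0]])
ctr=o['tool_pos'][:2]-.095*e+.042*s;wz=o['tool_pos'][2]-.0055;d=np.array([.5506,-.148])-ctr
print(o['time_s'],o['tool_rot'],o['grip_width'],'centre',ctr,wz,'to wheel tool cm',totool(o,o['tool_pos']+[*d,.18-wz]))
E
python3 go.py
```

```text
10.6333 [179.29031266   0.65631253  74.26688759] 0.009366551919072687 centre [ 0.5357593  -0.09014653] 0.25752835392954565 to wheel tool cm [-5.0770405   2.90022206  7.84802752]
```

>>> servo_tool:
  plan:
    - [0,[-1,0.6,0.5],[0,0,0]]
    - [0,[-1.3,0.7,0.8],[0,0,0]]
    - [0,[-1.3,0.7,0.8],[0,0,0]]
    - [0,[-1,0.6,1],[0,0,0]]
    - [0,[-0.5,0.3,1],[0,0,0]]
    - [0,[0,0,1],[0,0,0]]
    - [0,[0,0,1],[0,0,0]]
    - [0,[0,0,0.8],[0,0,0]]
    - [0,[0,0,0.4],[0,0,0]]
    - [0,[0,0,0],[0,0,0]]
    - [0,[0,0,0],[0,0,0]]
    - [0,[0,0,0],[0,0,0]]

```text
time_s: 11.63
tool_pos: [0.6307, -0.2124, 0.1806]
tool_rot: [179.6, 0.5, 74.8]
force: [0.1, 1.0, -2.1]
grip_width: 0.0093
```

```bash
python3 go.py; python3 st.py
python3 - <<'E'
from h import *
a=cam('top');b=cam('side')
cv2.imwrite('pics/f.png',np.hstack([cv2.resize(a['image'][90:240,220:370],(400,400)),cv2.resize(b['image'][90:240,150:300],(400,400))]))
E
```

```text
11.6333 [179.5828728    0.45998277  74.78098246] 0.009325498301091464 centre [ 0.55008234 -0.14695444] 0.1750609195057567 to wheel tool cm [-0.09126276  0.08098578 -0.49261474]
[ 0.6307 -0.2124  0.1806] tilt 0.62 F [ 0.1  1.  -2.1] M [-0.12 -0.23 -0.04] 0.009325498301091464
r along e,z 0.3532 0.0866 arc deg 11.13 radius 0.3636 s off -0.3124 zdir.e,s 0.007 -0.008
```

View pics/f.png

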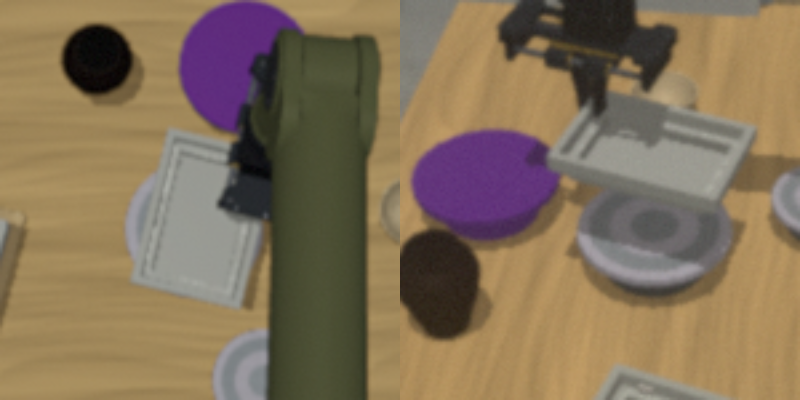

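Run:
```python
from h import *
a=cam('top');b=cam('side');k=400/150
for u in((170,130),(133,283),(245,305),(207,217)): print('top',ray(a,(u[0]/k+220,u[1]/k+90),.194)[:2].round(3))
for u in((549,158),(715,208),(755,128)): print('side',ray(b,((u[0]-400)/k+150,u[1]/k+90),.194)[:2].round(3))
o=env.get_obs();print(o['tool_pos'],abs(o['joint_velocities']).max(),o['grip_width'])
```

```text
top [ 0.659 -0.109]
top [ 0.468 -0.058]
top [ 0.438 -0.196]
top [ 0.549 -0.152]
side [ 0.658 -0.099]
side [ 0.47  -0.033]
side [ 0.435 -0.177]
[ 0.63097039 -0.21294275  0.18112642] 0.21658478976319173 0.009285200386785647
```

Run:
```python
from h import *
a=cam('top');b=cam('side');k=400/150
M=lambda c:c['K']@np.hstack([cv2.Rodrigues(np.array(c['rvec']))[0],np.array(c['tvec']).reshape(3,1)])
t=np.array([(170,130),(133,283),(245,305)])/k+[220,90];s=(np.array([(549,158),(715,208),(755,128)])-[400,0])/k+[150,90]
X=cv2.triangulatePoints(M(a),M(b),t.T.astype(float),s.T.astype(float));X=(X[:3]/X[3]).T;print(X.round(4))
n=np.cross(X[0]-X[1],X[2]-X[1]);n/=np.linalg.norm(n);n*=np.sign(n[2]);print(n,np.degrees(np.arccos(n[2])))
cv2.imwrite('pics/f2.png',cv2.resize(b['image'][100:190,190:310],(800,600),interpolation=2))
```

```text
[[ 0.6612 -0.11    0.1853]
 [ 0.4705 -0.0596  0.171 ]
 [ 0.4368 -0.1991  0.1782]]
[-0.05751033  0.06477425  0.99624137] 4.969226445991629
```

View pics/f2.png

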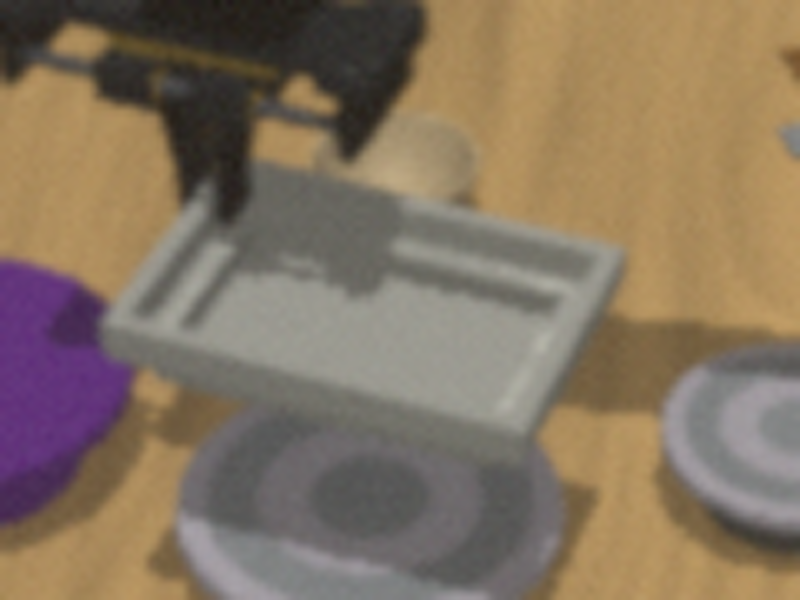

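Triangulating the rim corners gives a sag of about 5° at the free end. That is within the 15° limit, but I'll level it anyway.

>>> servo_tool:
  plan:
    - [0,[0,0,0],[1.2,0.8,0]]
    - [0,[0,0,0],[1.2,0.8,0]]
    - [0,[0,0,0],[1.2,0.8,0]]
    - [0,[0,0,0],[0,0,0]]
    - [0,[0,0,0],[0,0,0]]
    - [0,[0,0,0],[0,0,0]]
    - [0,[0,0,0],[0,0,0]]
    - [0,[0,0,0],[0,0,0]]

```text
time_s: 12.6
tool_pos: [0.6314, -0.2132, 0.183]
tool_rot: [-177.0, -1.9, 74.7]
force: [-0.1, 0.2, -1.0]
grip_width: 0.0096
```

```bash
python3 go.py; python3 st.py
python3 - <<'E'
from h import *
b=cam('side');a=cam('top')
cv2.imwrite('pics/f3.png',np.hstack([cv2.resize(a['image'][120:220,260:360],(400,400),interpolation=2),cv2.resize(b['image'][100:200,190:290],(400,400),interpolation=2)]))
E
```

```text
12.6 [-176.98780476   -1.89067433   74.69973378] 0.009593358267842071 centre [ 0.55085749 -0.14759484] 0.17746162923969855 to wheel tool cm [-0.03747468 -0.02753708 -0.25411646]
[ 0.6314 -0.2132  0.183 ] tilt 3.56 F [-0.1  0.2 -1. ] M [-0.19 -0.32  0.05] 0.009593358267842071
r along e,z 0.354 0.089 arc deg 11.46 radius 0.365 s off -0.3129 zdir.e,s -0.053 0.032
```

View pics/f3.png

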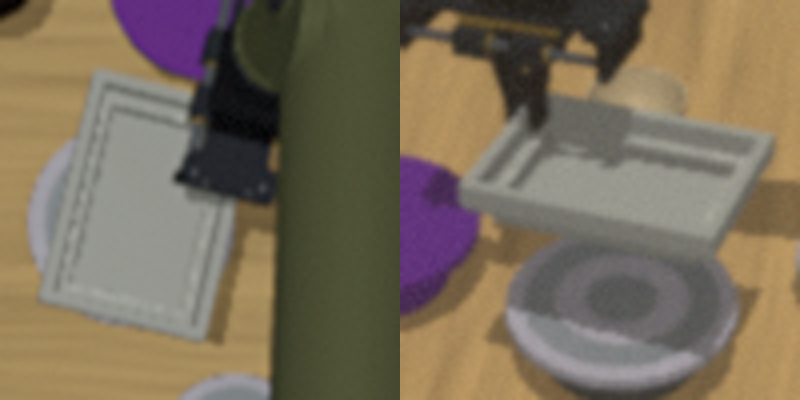

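Run:
```python
from h import *
a=cam('top');b=cam('side');k=4
M=lambda c:c['K']@np.hstack([cv2.Rodrigues(np.array(c['rvec']))[0],np.array(c['tvec']).reshape(3,1)])
t=np.array([(97,72),(40,299),(206,340)])/k+[260,120];s=(np.array([(462,188),(713,240),(775,135)])-[400,0])/k+[190,100]
X=cv2.triangulatePoints(M(a),M(b),t.T.astype(float),s.T.astype(float));X=(X[:3]/X[3]).T;print(X.round(4))
n=np.cross(X[0]-X[1],X[2]-X[1]);n/=np.linalg.norm(n);n*=np.sign(n[2]);c=(X[0]+X[2])/2-.019*n
print(n,np.degrees(np.arccos(n[2])),'centre',c)
o=env.get_obs();print(o['time_s'],o['tool_pos'],abs(o['joint_velocities']).max(),o['grip_width'],o['force'])
if np.hypot(*(c[:2]-[.5506,-.148]))<.03 and n[2]>.985 and .15<c[2]<.22: print(env.sign_off())
```

```text
[[ 0.6619 -0.111   0.1929]
 [ 0.4718 -0.0581  0.202 ]
 [ 0.4349 -0.1945  0.1976]]
[ 0.03602179 -0.04234915  0.99845329] 3.1871135549405656 centre [ 0.54771431 -0.15193324  0.17628199]
12.8 [ 0.63146591 -0.21316329  0.18296747] 0.13547455244903653 0.009181653102324534 [ 0.72641222  0.51597023 -1.73848144]
the job is handed in; nothing more can be done
None
```

I peeled the top tray off the stack and carried it over the middle of the large grey wheel. I handed the job in at 12.8 s with the tray still held there; the sign-off gives no verdict.

- **Peel:** I gripped the rim on the short side, pads about 28 mm from corner_b, with 60 N. I tilted that end up to about 0.33 rad while the far end stayed on the stack. A side picture showed this, and every lump had risen past 12 mm by geometry. I then lifted the tray clear and levelled it.
- **Position at the end:** from corners I read off the two views, the centre was about 5 mm from the wheel's centre, at z = 0.176 m. That puts the underside about 97 mm above the wheel.
- **Hold:** the tray was still and gripped, with the fingers 9.2 mm apart on the 10 mm rim. The wrist carried only about 1.7 N, which is the tray's weight.
- **Bystanders:** the path stayed well clear of the jar, bowl and spatula, but I did not measure them again at the end.

**Checks that disagreed:** the corner readings gave a 5° sag before I corrected it by 3.6° at the tool. They then gave about 3° the other way, where about 1.5° of sag was expected. My corner readings are therefore only good to a few degrees, but both are inside the 15° limit. One wrist force reading after levelling dropped to 1.0 N, then returned to 1.7 N, so I took it as noise.

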